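# Park the cork-stoppered tea tin at the top of the tin rack

## Task

On the sloped two-lane wooden rack, push the tea tin that has the cork stopper up its lane with your fingers until it drops into the seat at the top, against the end board, and stays there by itself. Push it steadily: do not flick it, pick it up or let it race back down the lane; leave the all-metal tin at the bottom of the other lane and everything else on the table where it is.

Things in the scene. Friction and masses are not known exactly. Their poses are not given: they have to be found in the camera images.
- ramp: Sloped two-lane floor of the fixed wooden rack. Origin on the lane floor at its bottom end, midway between the lanes, 32 mm above the table; x runs uphill along the floor (8 degrees), y across, z square to the floor. Lanes centred at y = +48 and -48 mm, 86 mm wide, between walls 10 mm thick and 26 mm high. At the bottom a lip (x -10 to 0 mm) stands 12 mm high.
- edge (a point): Point on the lane floor's top edge, midway between the lanes, at ramp x = 245 mm. Here each floor ends in a step 5 mm down into the seat. A 60 mm tin whose axis is past this edge drops into the seat by itself; before it, it rolls back down if let go.
- seat_mid (a point): Midway between the two seats, at ramp x = 270, z = 21 mm: the axis of a 60 mm tin fully home in either seat passes through it (on the lane floor the axis is at z = 30 mm). The seat floor tilts slightly down towards the end board, whose face is at ramp x = 300 mm and whose top is 42 mm above the line of the lane floor.
- rack: The rack's base, a wooden slab 330 x 200 x 12 mm fixed to the table. Origin: centre of its underside, on the table. x points horizontally uphill, y across the lanes, z up. The rack stands somewhere different each time, its uphill direction within 0.4 rad of the robot's left (+y).
- corked_tin: The tin to push: a smooth steel cylinder 60 mm in diameter, 56 mm long, with a cork stopper 48 mm across sticking out 24 mm at one end (80 mm overall, 0.14 to 0.3 kg). Lies across one of the lanes against the bottom lip, its axis 24 mm uphill of the lip's inner face; rolls freely. Origin on its axis, midway along the 80 mm; y along the axis to the cork; x and z turn as it rolls.
- metal_tin: The tin to leave alone: a loose all-steel tin, 60 mm in diameter and 80 mm long, lying the same way at the bottom of the other lane. Origin mid-axis, y along its axis.
- cup_a: White teacup, 68 mm across, 45 mm high, beside the rack. Bystander. Origin: centre of its underside.
- cup_b: Clay teacup, 72 mm across, 50 mm high, beside the rack. Bystander. Origin: centre of its underside.
- cork_jar: Glass jar with a cork lid, 70 mm across, 93 mm high, standing beside the rack. Bystander. Origin: centre of its underside.
- scoop: Wooden tea spoon, 150 mm long, lying beside the rack. Bystander. Origin: on its underside near mid-length; x along it.
- teapot: Small clay teapot with lid, spout and handle, 150 mm over spout and handle, 82 mm high, beyond the bottom end of the rack. Bystander. Origin: centre of its underside.
- tea_jar: Closed white jar with a steel cap, 60 mm across, 85 mm high, beyond the top end of the rack. Bystander. Origin: centre of its underside.
Not all that is in view belongs to the job. Leave any green, red or yellow look-alike of the corked_tin alone.

How it is judged:
By the outcome, as a careful person would: the job done as asked, in the order asked, and still so for the second after the job is handed in, with the robot touching nothing.
It also fails if it takes over 45 s, if anything falls off the work surface, if the arm or the gripper's body presses on something with over 40 N, if the wrist force passes 120 N, or if a joint passes its speed limit or range.

## Robot

A 6-joint arm with a two-finger parallel gripper is mounted at the origin on the work surface. World frame = base frame: x ahead of the robot, y to its left, z up, the work surface at z = 0. Lengths are in mm, angles in rad, forces in N, time in s.
With the tool pointing down it reaches from about 350 to 925 mm from the base axis. Payload 6.4 kg.
Tool frame: the origin (TCP) lies at the very end of the fingers, on their centre line; the grasp point (between the pads) lies 19 mm behind it; x points along the fingers, y is the direction in which the jaws open and shut, and the axes are right-handed (so a half turn about x gives the same grasp; the last joint's range is limited). The gripper opens to 85 mm and grips with 20 to 120 N. Pads are 22 mm wide; open, the fingers measure 114 mm over their backs; the gripper's body (76 mm by 85 mm) begins 54 mm behind the grasp point. The pads swing forward as they close: fully open they stand 13 mm farther back than shut.
Start: joints at [1.063, 0.245, 1.558, -0, 1.339, -0.174], TCP at [212.961, 614.135, 231.29] pointing down, gripper open.
Joint ranges: [-3.13, 3.13], [-1.02, 2.26], [0.13, 2.54], [-0.95, 4.09], [0.21, 2.88], [-2.74, 2.74]. Speed limits (rad/s): [2.57, 2.57, 3.14, 3.14, 3.14, 3.14].

## Interface

Orientations are given as a unit quaternion [w, x, y, z].
In Python, from workcell import ctrl gives the robot as it stands.
- The arm moves only by the shell command python3 -m creep 'ROWS'. ROWS is JSON, a list of rows, each an object of numbers: "tx", "ty", "tz": the shift along the tool's x, y, z in mm; "twist": the turn about the tool's x in degrees; "grip": the gripper's target within -1 to 1 (shut at 1, half-way at 0, fully open at -1). In form: [{"tx": .., "ty": .., "tz": .., "twist": .., "grip": ..}, ...]. A call has 1 to 20 rows; each row is the pose to reach, as a shift and turn from the pose commanded when the call began, along the tool's axes at that moment; what a row does not reach only later rows make up. A row lasts 1/8 s, in which the tool goes at most 62.5 mm and 10.7 degrees, less where a joint would pass 70% of its speed; a pose out of reach is approached as far as the arm can. A call with a gripper value outside its range is refused whole. The fingers move at their own pace and stop on an object; the grip force is fixed at half the most. Time passes only in rows, so rows that repeat a pose let the fingers close. It gives the time, the measured TCP pose, the force and the opening at its end, in the units of the state.
- ctrl.sense(): the state, without advancing time (a new reading comes with each control period).
- ctrl.snapshot(name): name is "side" or "top"; returns the picture (420x560x3 uint8, red, green, blue); there is no depth.
- ctrl.camera_params(name): a dict with "fx", "fy", "cx", "cy" (pixels), "R" (3x3) and "t" (3): a world point X has camera coordinates R X + t. Camera axes: x right, y down, z forward; pixel columns grow to the right and rows downward; lengths in mm; the calibration is good to about 2 mm. A picture is of the moment at which its call begins. camera_params takes no time and is no camera call.
- ctrl.finish_job(): hands the job in, once; it reports no verdict.
The state is a dict: "t": time; "joint_positions": joint angles; "qvel": joint speeds; "effort": joint torques, N m; "eef_pos": TCP position; "eef_rot": TCP orientation; "contact_force": force on the tool from outside, world axes, zero at the start; "wrist_torque": the same for the moment, N m; "width": finger opening in mm.
Only numpy, scipy, OpenCV 4.12 (cv2) and the standard library are available. Lean on these libraries where they do the work, as an engineer would, in place of code of your own. Each camera call takes 0.05 s, during which the arm holds its last target. There are 200 camera calls.

## Working session

There is one attempt and no reset: what is moved stays moved. The work goes in short steps, Python scripts to look and compute and a shell command to move; the robot and the scene stay as the last step left them, time stands still between calls to the robot, and variables do not carry over. Pictures are saved under pics/ and viewed, about 8 in all and at most 12, crops included, and the job is handed in when it is done.

```bash
mkdir -p pics; ls
python3 - <<'E'
from workcell import ctrl
import cv2, numpy as np
np.set_printoptions(precision=3,suppress=True)
for n in("top","side"):
    im=ctrl.snapshot(n); np.save(f"pics/{n}0.npy",im); cv2.imwrite(f"pics/{n}0.png",im[:,:,::-1])
    p=ctrl.camera_params(n); print(n,p)
s=ctrl.sense(); print(s)
a=cv2.imread("pics/top0.png");b=cv2.imread("pics/side0.png")
cv2.imwrite("pics/both.png",cv2.resize(a,(800,600)))
cv2.imwrite("pics/side_big.png",cv2.resize(b,(800,600)))
E
```

```text
pics
top {'fx': 533.3263315611651, 'fy': 533.3263315611651, 'cx': 270.5422376842227, 'cy': 208.6927891855771, 'R': array([[ 0.024, -1.   ,  0.003],
       [-0.982, -0.024, -0.187],
       [ 0.187,  0.002, -0.982]]), 't': array([ -95.679,  558.242, 1432.521])}
side {'fx': 379.7619488173247, 'fy': 379.7619488173247, 'cx': 279.85524034831, 'cy': 207.70946946278204, 'R': array([[ 0.697, -0.717,  0.002],
       [-0.438, -0.427, -0.791],
       [ 0.568,  0.55 , -0.612]]), 't': array([-453.62 ,  263.417,  772.664])}
{'t': 0.1, 'joint_positions': array([ 1.063,  0.246,  1.559, -0.   ,  1.339, -0.174]), 'qvel': array([ 0.002, -0.001, -0.002, -0.003,  0.003, -0.001]), 'effort': array([  0.001, -43.067, -32.713,  -0.   ,   0.003,   0.   ]), 'eef_pos': array([212.703, 613.665, 230.283]), 'eef_rot': array([ 0.697,  0.117,  0.697, -0.118]), 'contact_force': array([0.783, 0.49 , 0.148]), 'wrist_torque': array([-0.061, -0.015, -0.02 ]), 'width': 85.40882413115067}
```

View pics/both.png

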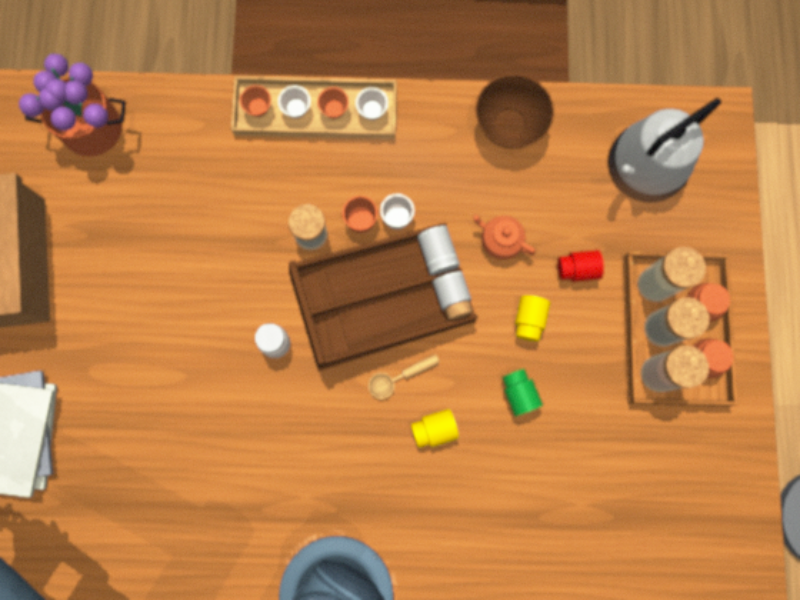

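View pics/side_big.png

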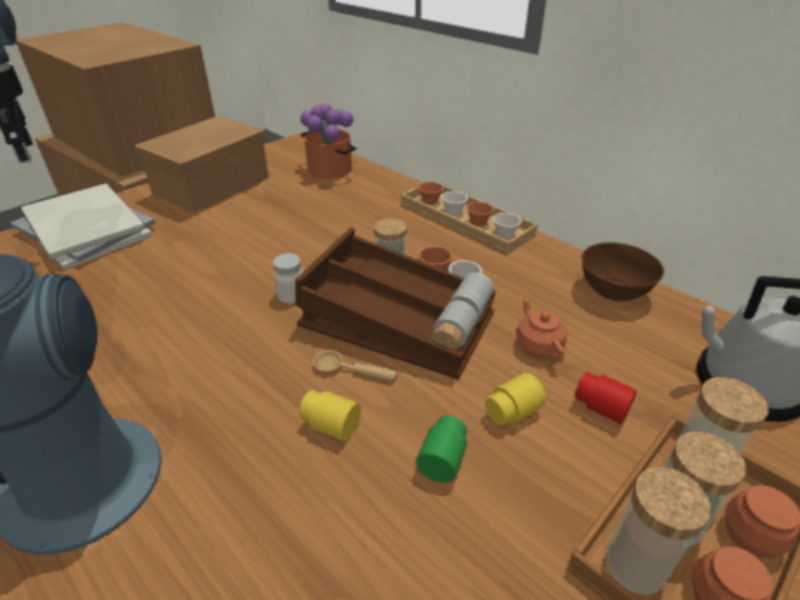

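Run:
```python
import cv2
a=cv2.imread("pics/top0.png")[150:262,195:340]
cv2.imwrite("pics/c1.png",cv2.resize(a,None,fx=5.3,fy=5.3,interpolation=cv2.INTER_CUBIC))
```

```text
(no output)
```

View pics/c1.png

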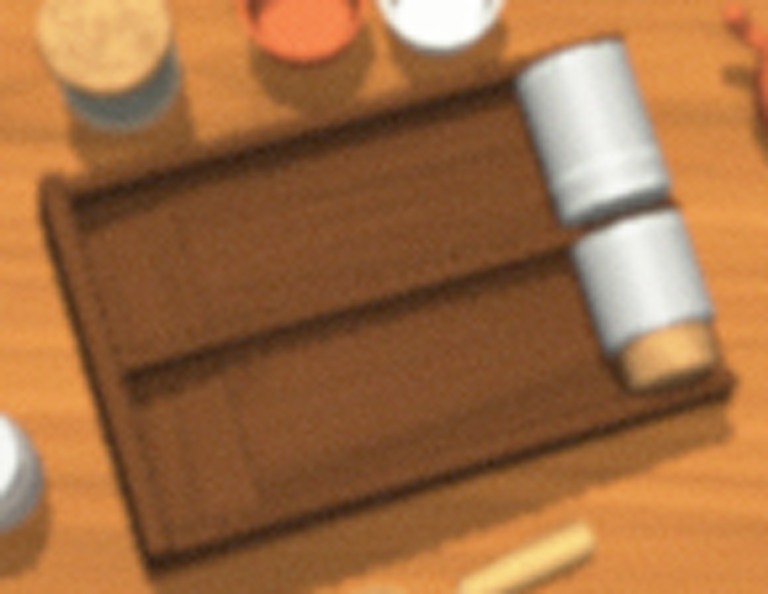

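Top crop: the corked tin has its steel body at crop (645,280) and its cork at (668,355), lying in the lane nearer the robot. The all-steel tin is at (592,130) in the far lane. The red, green and yellow ones on the table are look-alikes, so the target is the steel-and-cork tin. Next I fit the rack pose from its wall corners.

```bash
cat > h.py <<'E'
import numpy as np
from workcell import ctrl
from scipy.optimize import least_squares
from scipy.spatial.transform import Rotation as Ro
np.set_printoptions(precision=2,suppress=True)
def proj(X,n):
    p=ctrl.camera_params(n);c=np.atleast_2d(X)@p["R"].T+p["t"]
    return c[:,:2]/c[:,2:]*[p["fx"],p["fy"]]+[p["cx"],p["cy"]]
def ray(uv,n,z):
    p=ctrl.camera_params(n);C=-p["R"].T@p["t"]
    d=p["R"].T@np.array([(uv[0]-p["cx"])/p["fx"],(uv[1]-p["cy"])/p["fy"],1]);return C+d*(z-C[2])/d[2]
def Rm(yaw): return Ro.from_euler("ZY",[yaw,-np.radians(8)]).as_matrix()
def r2w(P,q): return np.atleast_2d(P)@Rm(q[2]).T+[q[0],q[1],32]
def w2r(P,q): return (np.asarray(P)-[q[0],q[1],32])@Rm(q[2])
def tool():
    s=ctrl.sense();w,*v=s["eef_rot"];return s,Ro.from_quat([*v,w]).as_matrix()
E
python3 - <<'E'
from h import *
import cv2
uv=np.array([[45,180],[155,565],[735,387],[622,38]])/5.3+[195,150]
M=np.array([[310,-101,42],[310,101,42],[-10,101,26],[-10,-101,26.]])
f=lambda q:(proj(r2w(M,q),"top")-uv).ravel()
o=least_squares(f,[500,0,1.57]);q=o.x;np.save("q.npy",q)
print("q",q,"res px",o.fun)
img=cv2.imread("pics/top0.png");sd=cv2.imread("pics/side0.png")
K=np.array([[24,8,30],[24,64,30],[24,88,30],[245,5,0],[245,91,0],[300,5,26],[-10,101,26],[310,101,42],[310,-101,42],[24,36,60],[300,91,42]],float)
for n,im,(x0,y0,w,h) in(("top",img,(195,150,145,112)),("side",sd,(195,150,160,120))):
    c=cv2.resize(im[y0:y0+h,x0:x0+w],None,fx=5,fy=5,interpolation=cv2.INTER_CUBIC)
    for i,u in enumerate(proj(r2w(K,q),n)):
        a=tuple(int(v) for v in (u-[x0,y0])*5);cv2.circle(c,a,4,(0,255,0),1);cv2.putText(c,str(i),a,0,.5,(255,255,0),1)
    cv2.imwrite(f"pics/chk_{n}.png",c)
s,T=tool();print(T);print("tin world",r2w([24,36,30],q),"tcp in ramp",w2r(s["eef_pos"],q))
E
python3 -c "
import cv2,numpy as np
a=cv2.imread('pics/chk_top.png');b=cv2.imread('pics/chk_side.png')
h=300;c=np.hstack([cv2.resize(a,(400,309)),cv2.resize(b,(400,309))]);cv2.imwrite('pics/chk.png',c)"
```

```text
q [ 612.51 -215.96    1.9 ] res px [-0.87  0.29 -0.14 -0.7   1.37  0.86 -0.33 -0.49]
[[-0.    0.33  0.94]
 [-0.    0.94 -0.33]
 [-1.   -0.   -0.  ]]
tin world [[ 572.11 -209.08   65.05]] tcp in ramp [933.08 109.63  69.09]
```

View pics/chk_side.png

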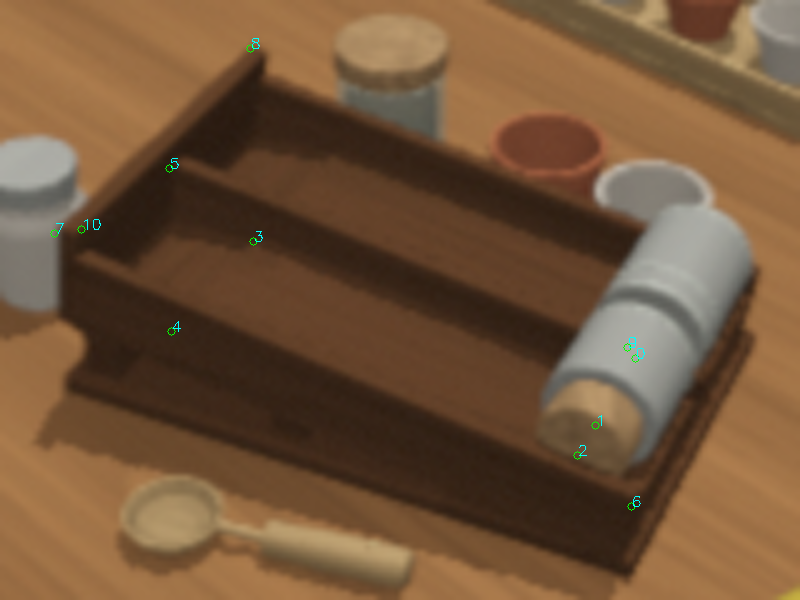

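View pics/chk_top.png

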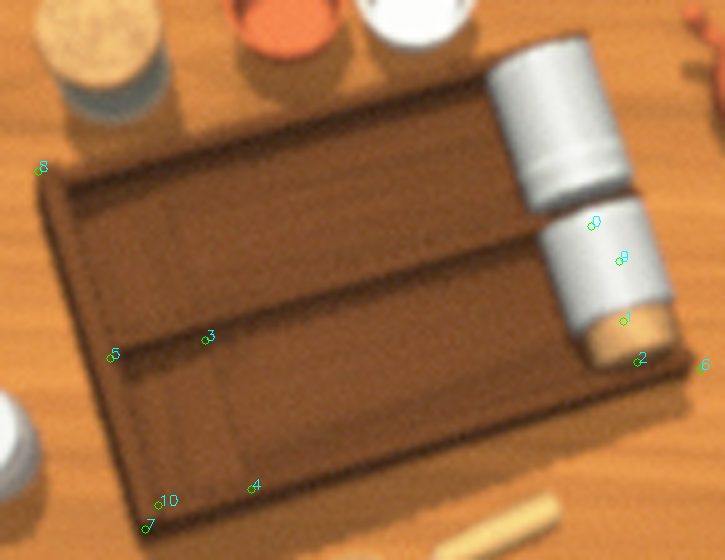

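Top view: the predicted points land within about 1 px. Side view: the bottom-end corner (6) and cork centre (2) are actually about 3 px higher, near (645,490) and (573,440), so I'll refit using both views.

Run:
```python
from h import *
o0=np.array([195,150])
T=np.array([[45,180],[155,565],[735,387],[622,38]])/5.3+o0
T=np.vstack([T,np.array([[640,362]])/5+o0])
MT=np.array([[310,-101,42],[310,101,42],[-10,101,26],[-10,-101,26.],[24,88,30]])
S=np.array([[645,490],[62,228],[254,48],[573,440],[172,163]])/5+o0
MS=np.array([[-10,101,26],[310,101,42],[310,-101,42],[24,88,30],[300,0,26.]])
def f(q): 
    d=np.array([0,0,q[3]])
    return np.r_[(proj(r2w(MT,q)+d,"top")-T).ravel(),(proj(r2w(MS,q)+d,"side")-S).ravel(),0.3*q[3]]
q0=np.load("q.npy")
o=least_squares(f,[*q0,0],loss="soft_l1");q=o.x;print(q,"\n",f(q).reshape(-1)[:20].reshape(-1,2))
np.save("q.npy",q[:3])
s,R=tool()
for nm,p in (("start above",[-35,37,110]),("behind low",[-30,37,20]),("contact",[-17,37,20]),("end",[216,37,20])):
    w=r2w(p,q)[0];print(nm,w,"tool shift",R.T@(w-s["eef_pos"]),np.hypot(*w[:2]))
yr=Rm(q[2])[:,1];yt=R[:,1];a=np.arctan2(yr[1],yr[0])-np.arctan2(yt[1],yt[0])
print("yaw needed deg",np.degrees(a),"about world z; tool x down => twist=-a (mod180); q6",s["joint_positions"])
```

```text
[ 613.73 -216.24    1.9     2.51] 
 [[-0.88  0.02]
 [ 0.14 -0.93]
 [ 1.69  0.24]
 [-0.27 -1.13]
 [-0.19 -0.49]
 [-2.02  2.44]
 [-1.37  0.31]
 [-0.57 -0.64]
 [ 1.41  2.2 ]
 [ 0.54 -0.5 ]]
start above [ 595.1  -275.55  136.06] tool shift [  95.29 -714.71  652.62] 655.7965045509745
behind low [ 589.38 -259.04   47.63] tool shift [ 183.7  -700.82  641.84] 643.794625299619
contact [ 585.17 -246.87   49.44] tool shift [ 181.88 -690.71  633.88] 635.1166055231831
end [509.74 -28.82  81.87] tool shift [ 149.17 -509.46  491.16] 510.55178069933345
yaw needed deg -231.7940997643289 about world z; tool x down => twist=-a (mod180); q6 [ 1.06  0.25  1.56 -0.    1.34 -0.17]
```

```bash
python3 -m creep '[{"tx":0,"ty":-10,"tz":9,"twist":0,"grip":0.5},{"tx":0,"ty":-35,"tz":32,"twist":3,"grip":0.5},{"tx":0,"ty":-75,"tz":68,"twist":6,"grip":0.5},{"tx":0,"ty":-115,"tz":105,"twist":9,"grip":0.5},{"tx":0,"ty":-155,"tz":141,"twist":12,"grip":0.5},{"tx":0,"ty":-195,"tz":178,"twist":15,"grip":0.5},{"tx":0,"ty":-235,"tz":215,"twist":18,"grip":0.5},{"tx":0,"ty":-275,"tz":251,"twist":21,"grip":0.5},{"tx":0,"ty":-315,"tz":288,"twist":24,"grip":0.5},{"tx":0,"ty":-355,"tz":324,"twist":27,"grip":0.5},{"tx":0,"ty":-395,"tz":361,"twist":30,"grip":0.5},{"tx":0,"ty":-435,"tz":397,"twist":33,"grip":0.5},{"tx":0,"ty":-475,"tz":434,"twist":36,"grip":0.5},{"tx":0,"ty":-515,"tz":470,"twist":39,"grip":0.5},{"tx":0,"ty":-555,"tz":507,"twist":42,"grip":0.5},{"tx":0,"ty":-595,"tz":543,"twist":45,"grip":0.5},{"tx":0,"ty":-635,"tz":580,"twist":48,"grip":0.5},{"tx":0,"ty":-675,"tz":616,"twist":50,"grip":0.5},{"tx":0,"ty":-700,"tz":639,"twist":52,"grip":0.5},{"tx":0,"ty":-715,"tz":650,"twist":52,"grip":0.5}]'
python3 - <<'E'
from h import *
q=np.load("q.npy");s,R=tool();d=[0,0,2.5]
print(R.T@Rm(q[2]));print("tcp ramp",w2r(s["eef_pos"]-d,q),s["width"])
for p in ([-40,37,20],[-17,37,20],[216,37,20]): print(p,R.T@(r2w(p,q)[0]+d-s["eef_pos"]))
E
```

```text
t: 2.6
eef_pos: [592.3, -276.1, 230.8]
eef_rot: [0.575, 0.412, 0.575, -0.412]
contact_force: [0.6, -0.3, 0.0]
width: 21.0
[[-0.14  0.   -0.99]
 [-0.   -1.    0.  ]
 [-0.99  0.    0.14]]
tcp ramp [-21.74  39.77 201.3 ] 20.967181601453394
[-40, 37, 20] [182.08   2.84  -7.04]
[-17, 37, 20] [178.89   2.73 -29.81]
[216, 37, 20] [ 146.62    1.62 -260.57]
```

```bash
python3 -m creep '[{"tx":20,"ty":1,"tz":0,"twist":0,"grip":0.5},{"tx":50,"ty":3,"tz":0,"twist":0,"grip":0.5},{"tx":85,"ty":3,"tz":0,"twist":0,"grip":0.5},{"tx":120,"ty":3,"tz":0,"twist":0,"grip":0.5},{"tx":150,"ty":3,"tz":0,"twist":0,"grip":0.5},{"tx":170,"ty":3,"tz":0,"twist":0,"grip":0.5},{"tx":178,"ty":3,"tz":0,"twist":0,"grip":0.5},{"tx":178,"ty":3,"tz":0,"twist":0,"grip":0.5}]'
python3 - <<'E'
from h import *
import cv2
q=np.load("q.npy");s,R=tool();d=[0,0,2.5]
print("tcp ramp",w2r(s["eef_pos"]-d,q))
im=ctrl.snapshot("side")[:,:,::-1][160:270,270:370];c=cv2.resize(im,None,fx=5.4,fy=5.4,interpolation=cv2.INTER_CUBIC)
print(proj(s["eef_pos"],"side"),(proj(s["eef_pos"],"side")-[270,160])*5.4)
im=ctrl.snapshot("top")[:,:,::-1];print(proj(s["eef_pos"],"top"))
cv2.imwrite("pics/s2.png",c)
E
```

```text
t: 3.6
eef_pos: [595.7, -273.1, 53.3]
eef_rot: [0.575, 0.411, 0.575, -0.411]
contact_force: [-0.4, -0.3, -0.2]
width: 21.6
tcp ramp [-44.73  35.64  25.26]
[[344.25 239.33]] [[400.95 428.37]]
[[339.1 197.9]]
```

View pics/s2.png

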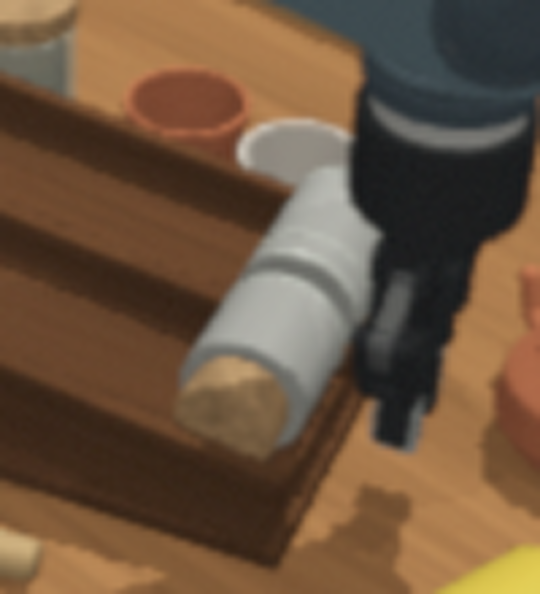

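```bash
python3 -m creep '[{"tx":-1,"ty":0,"tz":-6,"twist":0,"grip":0.5},{"tx":-2,"ty":0,"tz":-12,"twist":0,"grip":0.5},{"tx":-2.5,"ty":0,"tz":-18,"twist":0,"grip":0.5},{"tx":-3,"ty":0,"tz":-22,"twist":0,"grip":0.5},{"tx":-3.5,"ty":0,"tz":-24,"twist":0,"grip":0.5},{"tx":-3.7,"ty":0,"tz":-26,"twist":0,"grip":0.5},{"tx":-4,"ty":0,"tz":-28,"twist":0,"grip":0.5},{"tx":-4.2,"ty":0,"tz":-30,"twist":0,"grip":0.5},{"tx":-4.6,"ty":0,"tz":-33,"twist":0,"grip":0.5},{"tx":-5,"ty":0,"tz":-36,"twist":0,"grip":0.5},{"tx":-5.6,"ty":0,"tz":-40,"twist":0,"grip":0.5},{"tx":-6.2,"ty":0,"tz":-44,"twist":0,"grip":0.5},{"tx":-6.8,"ty":0,"tz":-48,"twist":0,"grip":0.5},{"tx":-7.3,"ty":0,"tz":-52,"twist":0,"grip":0.5},{"tx":-7.9,"ty":0,"tz":-56,"twist":0,"grip":0.5},{"tx":-8.4,"ty":0,"tz":-60,"twist":0,"grip":0.5},{"tx":-9,"ty":0,"tz":-64,"twist":0,"grip":0.5},{"tx":-9.3,"ty":0,"tz":-66,"twist":0,"grip":0.5},{"tx":-9.5,"ty":0,"tz":-67,"twist":0,"grip":0.5},{"tx":-9.5,"ty":0,"tz":-67,"twist":0,"grip":0.5}]'
python3 - <<'E'
from h import *
import cv2
q=np.load("q.npy");s,R=tool();d=[0,0,2.5]
print("tcp ramp",w2r(s["eef_pos"]-d,q))
a,b=[ctrl.snapshot(n)[:,:,::-1] for n in("side","top")]
f=lambda im,x,y:cv2.resize(im[y:y+120,x:x+80],None,fx=5,fy=5,interpolation=cv2.INTER_CUBIC)
cv2.imwrite("pics/s3.png",np.hstack([f(a,265,150),f(b,265,140)]))
E
```

```text
t: 6.2
eef_pos: [574.0, -209.9, 62.7]
eef_rot: [0.575, 0.411, 0.575, -0.411]
contact_force: [0.4, 0.2, 0.9]
width: 20.7
tcp ramp [22.73 35.51 25.33]
```

View pics/s3.png

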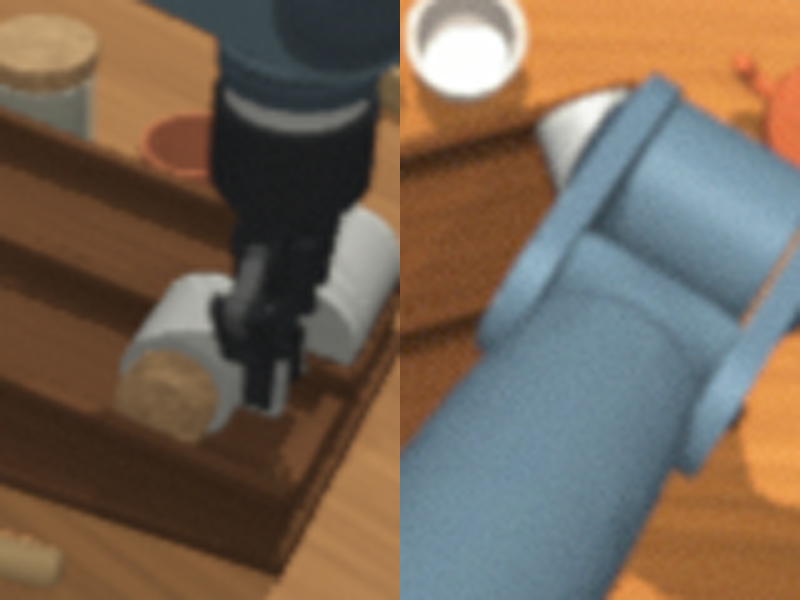

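The fingers hold the tin on its steel body and it lies square across its lane (cork at (168,395)). The metal tin is undisturbed. Pushing on.

```bash
python3 -m creep '[{"tx":-0.3,"ty":0,"tz":-2,"twist":0,"grip":0.5},{"tx":-0.7,"ty":0,"tz":-5,"twist":0,"grip":0.5},{"tx":-1.3,"ty":0,"tz":-9,"twist":0,"grip":0.5},{"tx":-2,"ty":0,"tz":-14,"twist":0,"grip":0.5},{"tx":-2.7,"ty":0,"tz":-19,"twist":0,"grip":0.5},{"tx":-3.4,"ty":0,"tz":-24,"twist":0,"grip":0.5},{"tx":-4.1,"ty":0,"tz":-29,"twist":0,"grip":0.5},{"tx":-4.8,"ty":0,"tz":-34,"twist":0,"grip":0.5},{"tx":-5.5,"ty":0,"tz":-39,"twist":0,"grip":0.5},{"tx":-6.2,"ty":0,"tz":-44,"twist":0,"grip":0.5},{"tx":-6.9,"ty":0,"tz":-49,"twist":0,"grip":0.5},{"tx":-7.6,"ty":0,"tz":-54,"twist":0,"grip":0.5},{"tx":-8.3,"ty":0,"tz":-59,"twist":0,"grip":0.5},{"tx":-9,"ty":0,"tz":-64,"twist":0,"grip":0.5},{"tx":-9.7,"ty":0,"tz":-69,"twist":0,"grip":0.5},{"tx":-10.4,"ty":0,"tz":-74,"twist":0,"grip":0.5},{"tx":-11.1,"ty":0,"tz":-79,"twist":0,"grip":0.5},{"tx":-11.8,"ty":0,"tz":-84,"twist":0,"grip":0.5},{"tx":-12.3,"ty":0,"tz":-88,"twist":0,"grip":0.5},{"tx":-12.6,"ty":0,"tz":-90,"twist":0,"grip":0.5}]'
python3 - <<'E'
from h import *
import cv2
q=np.load("q.npy");s,R=tool();d=[0,0,2.5]
print("tcp ramp",w2r(s["eef_pos"]-d,q))
a=ctrl.snapshot("side")[:,:,::-1][140:260,190:350]
cv2.imwrite("pics/s4.png",cv2.resize(a,None,fx=5,fy=5,interpolation=cv2.INTER_CUBIC))
E
```

```text
t: 8.8
eef_pos: [544.8, -124.6, 75.4]
eef_rot: [0.575, 0.411, 0.575, -0.411]
contact_force: [1.2, -1.2, 0.4]
width: 21.2
tcp ramp [113.79  35.22  25.3 ]
```

View pics/s4.png

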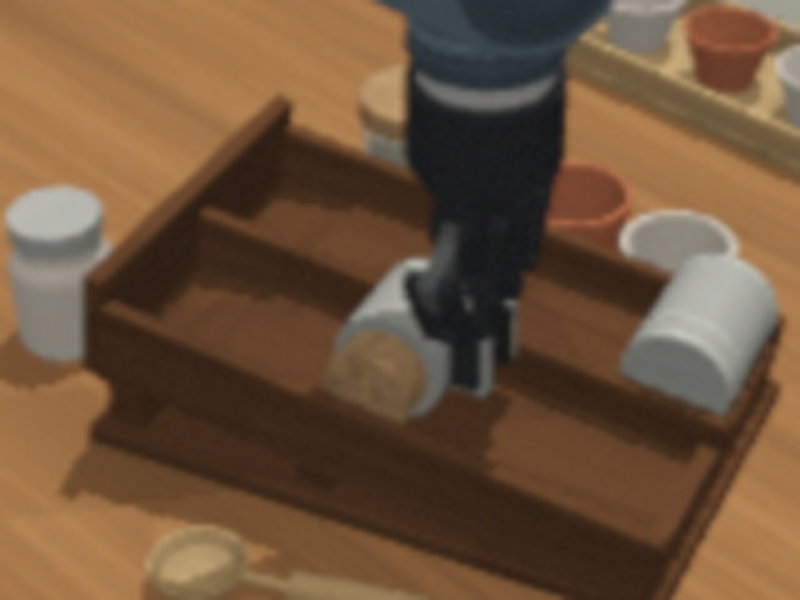

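Halfway up: the tin is square in its lane (cork at (375,375)), with the fingers behind the steel body and the metal tin in place. Continuing to just short of the edge, slowing at the end.

```bash
python3 -m creep '[{"tx":-0.3,"ty":0,"tz":-2,"twist":0,"grip":0.5},{"tx":-0.7,"ty":0,"tz":-5,"twist":0,"grip":0.5},{"tx":-1.3,"ty":0,"tz":-9,"twist":0,"grip":0.5},{"tx":-2,"ty":0,"tz":-14,"twist":0,"grip":0.5},{"tx":-2.7,"ty":0,"tz":-19,"twist":0,"grip":0.5},{"tx":-3.4,"ty":0,"tz":-24,"twist":0,"grip":0.5},{"tx":-4.1,"ty":0,"tz":-29,"twist":0,"grip":0.5},{"tx":-4.8,"ty":0,"tz":-34,"twist":0,"grip":0.5},{"tx":-5.5,"ty":0,"tz":-39,"twist":0,"grip":0.5},{"tx":-6.2,"ty":0,"tz":-44,"twist":0,"grip":0.5},{"tx":-6.9,"ty":0,"tz":-49,"twist":0,"grip":0.5},{"tx":-7.6,"ty":0,"tz":-54,"twist":0,"grip":0.5},{"tx":-8.3,"ty":0,"tz":-59,"twist":0,"grip":0.5},{"tx":-9,"ty":0,"tz":-64,"twist":0,"grip":0.5},{"tx":-9.7,"ty":0,"tz":-69,"twist":0,"grip":0.5},{"tx":-10.2,"ty":0,"tz":-73,"twist":0,"grip":0.5},{"tx":-10.8,"ty":0,"tz":-77,"twist":0,"grip":0.5},{"tx":-11.2,"ty":0,"tz":-80,"twist":0,"grip":0.5},{"tx":-11.5,"ty":0,"tz":-82,"twist":0,"grip":0.5},{"tx":-11.8,"ty":0,"tz":-84,"twist":0,"grip":0.5}]'
python3 -m creep '[{"tx":-0.3,"ty":0,"tz":-2,"twist":0,"grip":0.5},{"tx":-0.6,"ty":0,"tz":-4,"twist":0,"grip":0.5},{"tx":-0.8,"ty":0,"tz":-6,"twist":0,"grip":0.5},{"tx":-1.1,"ty":0,"tz":-8,"twist":0,"grip":0.5},{"tx":-1.4,"ty":0,"tz":-10,"twist":0,"grip":0.5},{"tx":-1.7,"ty":0,"tz":-12,"twist":0,"grip":0.5},{"tx":-2,"ty":0,"tz":-14,"twist":0,"grip":0.5},{"tx":-2.2,"ty":0,"tz":-16,"twist":0,"grip":0.5},{"tx":-2.2,"ty":0,"tz":-16,"twist":0,"grip":0.5},{"tx":-2.2,"ty":0,"tz":-16,"twist":0,"grip":0.5}]'
python3 - <<'E'
from h import *
import cv2
q=np.load("q.npy");s,R=tool();d=[0,0,2.5]
print("tcp ramp",w2r(s["eef_pos"]-d,q))
a=ctrl.snapshot("side")[:,:,::-1][140:260,190:350]
cv2.imwrite("pics/s5.png",cv2.resize(a,None,fx=5,fy=5,interpolation=cv2.INTER_CUBIC))
print("tin home cork-end px",(proj(r2w([270,88,21],q)+d,"side")-[190,140])*5)
E
```

```text
t: 11.35
eef_pos: [517.7, -45.3, 87.2]
eef_rot: [0.575, 0.411, 0.575, -0.411]
contact_force: [0.0, -1.9, 0.3]
width: 21.0
t: 12.6
eef_pos: [512.6, -30.2, 89.4]
eef_rot: [0.575, 0.411, 0.575, -0.411]
contact_force: [0.3, -0.5, 0.4]
width: 21.5
tcp ramp [214.46  34.8   25.31]
tin home cork-end px [[160.81 325.82]]
```

View pics/s5.png

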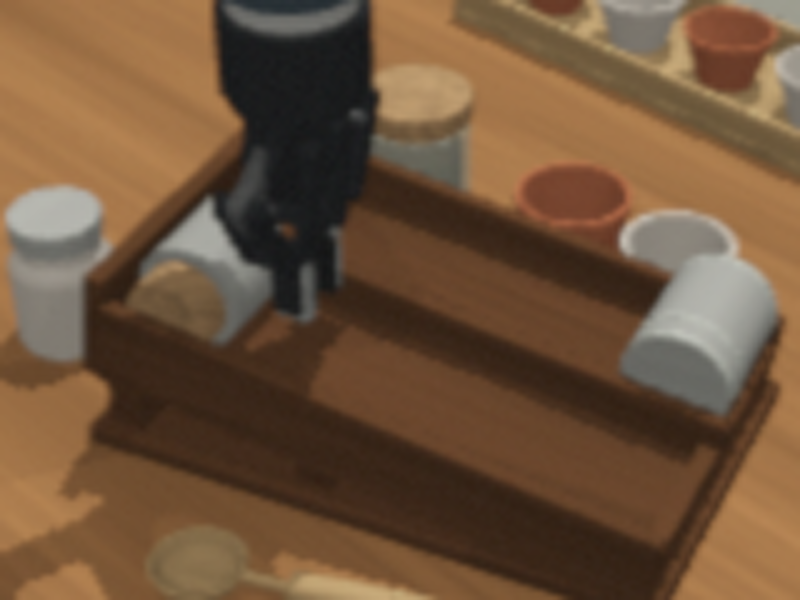

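The tin appears to have dropped into the seat: the cork is at (180,305), low behind the near wall and close to the end board. There is a gap between it and the fingers. Backing off downhill, then up, and checking.

```bash
python3 -m creep '[{"tx":0,"ty":0,"tz":2,"twist":0,"grip":0.5},{"tx":0,"ty":0,"tz":6,"twist":0,"grip":0.5},{"tx":-2,"ty":0,"tz":14,"twist":0,"grip":0.5},{"tx":-8,"ty":0,"tz":24,"twist":0,"grip":0.5},{"tx":-20,"ty":0,"tz":30,"twist":0,"grip":0.5},{"tx":-45,"ty":0,"tz":30,"twist":0,"grip":0.5},{"tx":-75,"ty":0,"tz":30,"twist":0,"grip":0.5},{"tx":-110,"ty":0,"tz":30,"twist":0,"grip":0.5},{"tx":-145,"ty":0,"tz":30,"twist":0,"grip":0.5},{"tx":-165,"ty":0,"tz":30,"twist":0,"grip":0.5},{"tx":-165,"ty":0,"tz":30,"twist":0,"grip":0.5},{"tx":-165,"ty":0,"tz":30,"twist":0,"grip":0.5}]'
python3 - <<'E'
from h import *
import cv2
s=ctrl.sense();print(s["contact_force"])
a=ctrl.snapshot("side")[:,:,::-1][140:260,190:350]
a2=ctrl.snapshot("side")[:,:,::-1][140:260,190:350];print(cv2.absdiff(np.ascontiguousarray(a),np.ascontiguousarray(a2)).mean())
cv2.imwrite("pics/s6.png",cv2.resize(a2,None,fx=5,fy=5,interpolation=cv2.INTER_CUBIC))
E
```

```text
t: 14.15
eef_pos: [521.8, -58.6, 253.6]
eef_rot: [0.575, 0.411, 0.576, -0.411]
contact_force: [-0.2, 0.3, 0.5]
width: 21.1
[-0.24  0.33  0.5 ]
0.65921875
```

View pics/s6.png

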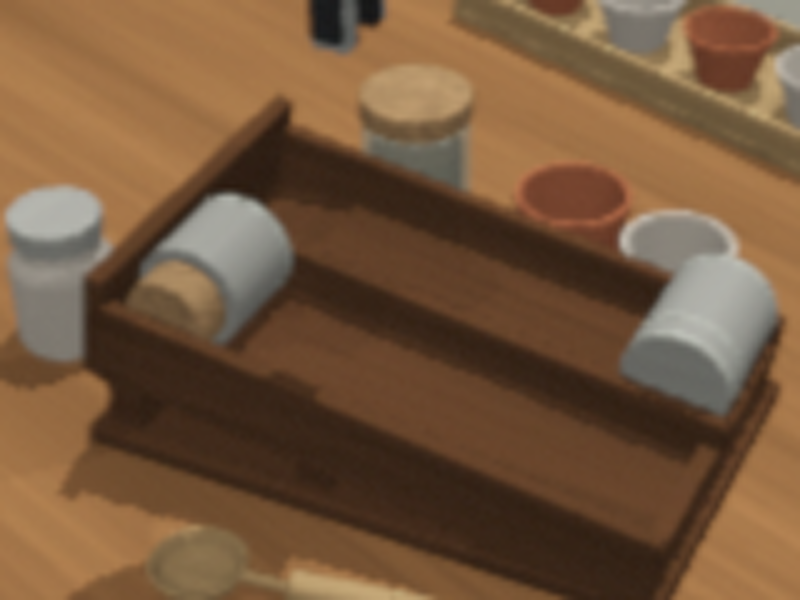

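Tin in the top seat with nothing touching it, metal tin at the bottom of the far lane. One numeric check that it's fully home, using the metal tin as reference.

Run:
```python
from h import *
import cv2
q=np.load("q.npy");d=[0,0,2.5]
im=np.ascontiguousarray(ctrl.snapshot("side"));im0=np.load("pics/side0.npy")
def box(im,x,y,w,h):
    c=cv2.cvtColor(im,cv2.COLOR_RGB2HSV)[y:y+h,x:x+w];m=((c[...,1]<60)&(c[...,2]>90)).astype(np.uint8)
    n,l,st,ce=cv2.connectedComponentsWithStats(m);i=1+st[1:,4].argmax();return ce[i]+[x,y],st[i]+[x,y,0,0,0]
t=np.linspace(0,2*np.pi,60)
def pred(x,z,y0,y1):
    P=np.vstack([np.c_[x+30*np.cos(t),0*t+y,z+30*np.sin(t)] for y in(y0,y1)])
    u=proj(r2w(P,q)+d,"side");return u.min(0),u.max(0)
print("metal",box(im,313,185,36,40),pred(24,30,-88,-8),"start",)
print("corked",box(im,212,170,50,50))
for x,z in((245,30),(255,27),(270,21)): print(x,pred(x,z,8,64))
for n in("top",):
    b=ctrl.snapshot(n);a=np.load("pics/top0.npy");print("top diff outside rack", )
dif=cv2.absdiff(im,im0).max(2)>50
n,l,st,c=cv2.connectedComponentsWithStats(dif.astype(np.uint8));print([list(r) for r in st[1:] if r[4]>25])
```

```text
metal (array([329.15, 202.33]), array([314, 185,  31,  38, 800])) (array([313.72, 190.91]), array([345.4 , 226.65])) start
corked (array([235.68, 189.66]), array([218, 179,  31,  29, 402]))
245 (array([225.54, 179.93]), array([256.13, 210.66]))
255 (array([222.19, 179.51]), array([252.73, 210.09]))
270 (array([217.21, 179.33]), array([247.64, 209.68]))
top diff outside rack
[[np.int32(3), np.int32(0), np.int32(286), np.int32(150), np.int32(11608)], [np.int32(235), np.int32(0), np.int32(26), np.int32(8), np.int32(104)], [np.int32(0), np.int32(2), np.int32(23), np.int32(112), np.int32(1319)], [np.int32(0), np.int32(115), np.int32(29), np.int32(32), np.int32(348)], [np.int32(9), np.int32(140), np.int32(59), np.int32(120), np.int32(1998)], [np.int32(0), np.int32(158), np.int32(36), np.int32(36), np.int32(586)], [np.int32(216), np.int32(178), np.int32(32), np.int32(27), np.int32(518)], [np.int32(29), np.int32(193), np.int32(7), np.int32(23), np.int32(57)], [np.int32(20), np.int32(208), np.int32(4), np.int32(12), np.int32(27)], [np.int32(306), np.int32(211), np.int32(27), np.int32(24), np.int32(472)], [np.int32(0), np.int32(227), np.int32(10), np.int32(4), np.int32(27)], [np.int32(49), np.int32(383), np.int32(11), np.int32(10), np.int32(47)]]
```

```bash
python3 -c "
from workcell import ctrl
print(ctrl.finish_job(), ctrl.sense()['t'])"
```

```text
the job is handed in; nothing more can be done
the job is handed in; nothing more can be done
```

The corked tin is in the seat at the top of its lane and stays there by itself; I handed the job in at about 14.5 s. I pushed it up the lane nearer the robot with the half-closed fingers behind its steel body, at about 40 mm/s or less. I slowed before the edge, let it drop in, then backed the fingers off downhill and lifted them clear.

**Last checks**
- **Seat:** with the fingers clear, the tin's steel body spans image columns 218–249 in the side view. I predicted 217–248 for a tin fully home at ramp x = 270, against 226–256 if it were still on the edge. It did not visibly move between two pictures.
- **Everything else:** in the side view, the only changes from the first picture were the robot and the tin's old and new places. The metal tin is where it was. I did not compare the top views, so that check rests on the side camera only.
- **Forces:** the contact readings printed after each move stayed under about 2 N.

**Disagreement:** the side view put the rack's bottom corner and the cork 2–3 pixels (about 6 mm) higher than the top-view fit. A fit to both views cut this to about 2 pixels, with a 2.5 mm height offset. The metal tin's outline still sat a few rows off its prediction. The push was not affected.

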